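Upturned cup as a painting stand

TASK

Make a painting stand in the shallow wooden tray: turn the empty eight-sided cup upside down so that it stands flat on its mouth inside the tray. Then take the small raw-wood animal standing beside the tray and stand it on its four feet in the middle of the cup's upturned base, keeping the animal upright all the way and leaving the mug, the glue bottle and the paint tin where they are.

Things in the scene. Friction and masses are not known exactly. Their poses are not given: they have to be found in the camera images.
- cup: Off-white ceramic cup, 64 mm high, straight walls, regular octagon 60 mm across flats (65 across corners), about 180 g. Starts mouth-up on the bench, any yaw. Origin: centre of the base's flat outer face; own z points from base to mouth (up at the start, down at the end). Own x and y pass through middles of flats, with a flat every 45 degrees.
- cup_rim (a point): Centre of the cup's mouth, 64 mm from its origin along its z. The wall is 4 mm thick, the base 6 mm. Each of the cup's eight flats is 25 mm wide, and the cup lies steadily on any of them.
- figure: Small four-legged animal carved in raw wood, about 45 g, standing on the bench at any yaw. Origin: on the ground midway between the feet. Own z up; x along the body, head to -x (snout 56 mm from the origin), tail to +x (ends at 62 mm). Feet within 22 mm along x and 15 mm along y of the origin. Ears reach 56 mm high at x = -30 mm. It balances within 5 mm of the origin.
- figure_barrel (a point): Middle of the animal's barrel-shaped body, 29 mm above the feet and straight above its origin. The barrel is round, 32 mm thick, full thickness for about 13 mm towards head and tail: it can be pinched here from above across its y.
- tray: Shallow wooden tray with a dark rim and a pale floor, fixed to the bench: outside 200 mm along its x, 170 mm along its y, flat floor 6 mm above the bench, rim 12 mm above the bench and 6 mm thick. Origin: centre of its underside, on the bench.
- mug: Bystander: round white mug with a handle, 84 mm across the mouth, 95 mm high, standing; origin at the centre of its underside.
- glue: Bystander: slim white glue bottle 44 mm across, 130 mm high, standing; origin at the centre of its underside.
- tin: Bystander: closed paint tin 100 mm across, 110 mm high, standing; origin at the centre of its underside.
There are look-alikes about, which are no part of the job. What is shaped like the cup but black or yellow is not meant. What is shaped like the figure but orange is not meant.

How it is judged:
By the outcome, as a careful person would: the job done as asked, in the order asked, and still so for the second after the job is handed in, with the robot touching nothing.
It also fails if it takes over 69 s, if anything falls off the work surface, if the arm or the gripper's body presses on something with over 40 N, if the wrist force passes 120 N, or if a joint passes its speed limit or range.

ROBOT

A 6-joint arm with a two-finger parallel gripper is mounted at the origin on the work surface. World frame = base frame: x ahead of the robot, y to its left, z up, the work surface at z = 0. Lengths are in m, angles in rad, forces in N, time in s.
With the tool pointing down it reaches from about 0.375 to 0.925 m from the base axis. Payload 5.7 kg.
Tool frame: the origin (TCP) lies at the very end of the fingers, on their centre line; the grasp point (between the pads) lies 19 mm behind it (bot.grasp_offset is the z of the grasp point in the tool frame, in m); z points along the fingers, y is the line along which they close (so a half turn about z gives the same grasp; the last joint's range is limited). The gripper opens to 88 mm and grips with 3 to 60 N. Pads are 20 mm wide; open, the fingers measure 115 mm over their backs; the gripper's body (75 mm by 178 mm) begins 61 mm behind the grasp point.
Start: joints at [-1.231, 0.359, 1.51, -0, 1.272, -0.115], TCP at [0.264, -0.539, 0.223] pointing down, gripper open.
Joint ranges: [-2.97, 2.97], [-1.01, 2.36], [0.21, 2.38], [-0.96, 4.11], [0.2, 2.71], [-2.98, 2.98]. Speed limits (rad/s): [2.39, 2.39, 3.14, 3.14, 3.14, 3.14].

INTERFACE

Orientations are given as a 3x3 rotation matrix whose columns are the frame's x, y, z axes.
In Python, from station import bot gives the robot as it stands.
- The arm moves only by the shell command python3 -m handwheel 'ROWS' [OPENING]. ROWS is JSON, a list of rows, each a list of 6 numbers: the shift along the tool's x, y, z in m, then the turn, a rotation vector about the tool's x, y, z in degrees. A call has 1 to 8 rows; each row is the pose to reach, as a shift and turn from the pose commanded when the call began, along the tool's axes at that moment; what a row does not reach only later rows make up. A row lasts 1/10 s, in which the tool goes at most 50 mm and 8.59 degrees, less where a joint would pass 70% of its speed; a pose out of reach is approached as far as the arm can. A call with a gripper value outside its range is refused whole. OPENING is the closure, from 0 (fully open) to 1 (shut), set as the call begins (- or left out, the last holds). The fingers move at their own pace and stop on an object; the grip force is fixed at half the most. Time passes only in rows, so rows that repeat a pose let the fingers close. It gives the time, the measured TCP pose, the force, the opening and the grip force at its end, in the units of the state.
- bot.state(): the state, without advancing time (a new reading comes with each control period).
- bot.get_image(name): name is "side" or "top"; returns the picture (420x560x3 uint8, red, green, blue); there is no depth.
- bot.camera_info(name): a dict with "vertical_fov" (degrees; the focal length in pixels is half the picture's height over the tangent of half this angle, whatever the lens; pixels are square), "cx", "cy" (the principal point, pixels), "dist_coeffs" ([k1, k2, p1, p2, k3] as OpenCV has them; the pictures are not rectified), "origin" and "attitude" of the camera in the world. Camera axes: x right, y up, looking along -z (the intrinsics and any distortion apply to the point x, -y, -z); pixel columns grow to the right and rows downward; lengths in m; the calibration is good to about 2 mm. A picture is of the moment at which its call begins. camera_info takes no time and is no camera call.
- bot.job_done(): hands the job in; it is judged then, once.
The state is a dict: "t": time; "joint_pos": joint angles; "joint_vel": joint speeds; "joint_torque": joint torques, N m; "position": TCP position; "tool_rot": TCP orientation; "force": force on the tool from outside, world axes, zero at the start; "ft_torque": the same for the moment, N m; "finger_gap": finger opening in m; "gripper_force": force on a finger pad.
Only numpy, scipy, OpenCV 4.12 (cv2) and the standard library are available. Lean on these libraries where they do the work, as an engineer would, in place of code of your own. Each camera call takes 0.05 s, during which the arm holds its last target. There are 200 camera calls.

## Working session

There is one attempt and no reset: what is moved stays moved. The work goes in short steps, Python scripts to look and compute and a shell command to move; the robot and the scene stay as the last step left them, time stands still between calls to the robot, and variables do not carry over. Pictures are saved under pics/ and viewed, at most 10 in all, crops included, and the job is handed in when it is done.

```bash
mkdir -p pics; ls
python3 - <<'E'
from station import bot
import cv2
for n in("side","top"):
    cv2.imwrite(f"pics/{n}0.png",bot.get_image(n)[:,:,::-1]); print(n,bot.camera_info(n))
print(bot.grasp_offset,bot.state())
E
```

```text
pics
side {'vertical_fov': 48.20507516642198, 'cx': 278.15136971336926, 'cy': 208.16620610573344, 'dist_coeffs': array([-0.13546867,  0.        ,  0.        ,  0.        ,  0.        ]), 'origin': array([ 0.23056893, -1.04680754,  1.20245063]), 'attitude': array([[ 0.96678646,  0.17593102, -0.18539749],
       [-0.25542713,  0.6906028 , -0.67662749],
       [ 0.00899626,  0.70150984,  0.71260299]])}
top {'vertical_fov': 55.36910082988024, 'cx': 280.123603388812, 'cy': 212.77364568736326, 'dist_coeffs': array([-0.00274007,  0.        ,  0.        ,  0.        ,  0.        ]), 'origin': array([0.31352113, 0.06406103, 1.14801727]), 'attitude': array([[-0.06405741,  0.97481255, -0.21362853],
       [-0.99794396, -0.06211773,  0.01578706],
       [ 0.0021193 ,  0.21420058,  0.9767874 ]])}
-0.0187 {'t': 0.1, 'joint_pos': array([-1.23112339e+00,  3.59409493e-01,  1.51132628e+00, -1.54773927e-05,
        1.27252056e+00, -1.15086638e-01]), 'joint_vel': array([-0.00038441, -0.00224818, -0.00359811, -0.00223775,  0.00053837,
        0.00037047]), 'joint_torque': array([ 4.86158351e-04, -5.16359174e+01, -2.71405381e+01,  6.77359477e-02,
        2.75106670e-02, -2.83955370e-05]), 'position': array([ 0.2633304 , -0.53842065,  0.22190686]), 'tool_rot': array([[ 8.98364708e-01,  4.39249961e-01, -5.68249595e-04],
       [ 4.39250293e-01, -8.98363365e-01,  1.56368903e-03],
       [ 1.76355726e-04, -1.65436684e-03, -9.99998616e-01]]), 'force': array([ 1.05709438, -0.23439522,  0.19850119]), 'ft_torque': array([0.03620028, 0.03815885, 0.02505824]), 'gripper_force': 0.0, 'finger_gap': 0.08776044636429296}
```

View pics/side0.png

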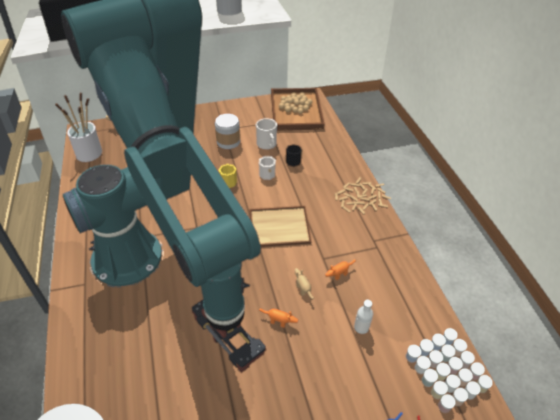

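View pics/top0.png

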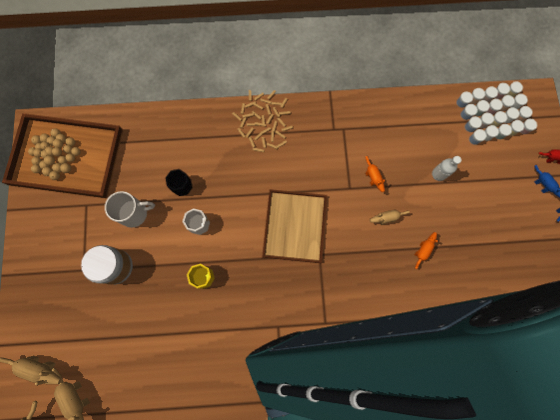

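The side view shows the white octagonal cup at (267,168), the raw-wood animal at (303,284), and the tray at (280,226). In the top view they are at (196,221), (390,217) and (296,226).

Candidates in the top view:
- **Cup:** white (196,221), black (179,182) and yellow (201,276). Only the white one fits.
- **Animal:** raw (390,217), orange (376,175) and (427,250), and large wooden ones at lower left. The small raw one beside the tray fits.

I'll confirm both in an enlarged crop.

Run:
```python
import cv2,numpy as np
a=cv2.imread("pics/top0.png");b=cv2.imread("pics/side0.png")
r=lambda im,x,y,w,h,f=5: cv2.resize(im[y:y+h,x:x+w],None,fx=f,fy=f,interpolation=cv2.INTER_CUBIC)
# 4 panels of 80x60 at x5 -> 400x300
top=np.hstack([r(a,156,191,80,60),r(a,350,187,80,60)])
bot=np.hstack([r(b,227,138,80,60),r(b,263,254,80,60)])
cv2.imwrite("pics/crop0.png",np.vstack([top,bot]))
top=np.hstack([r(a,256,181,80,90,5),r(b,240,181,80,90,5)])
cv2.imwrite("pics/crop1.png",top)
```

```text
(no output)
```

View pics/crop0.png

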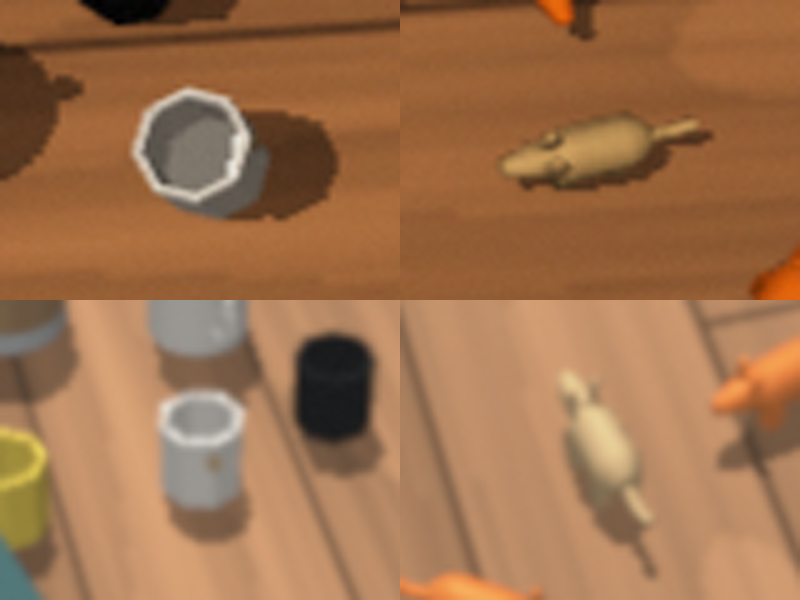

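View pics/crop1.png

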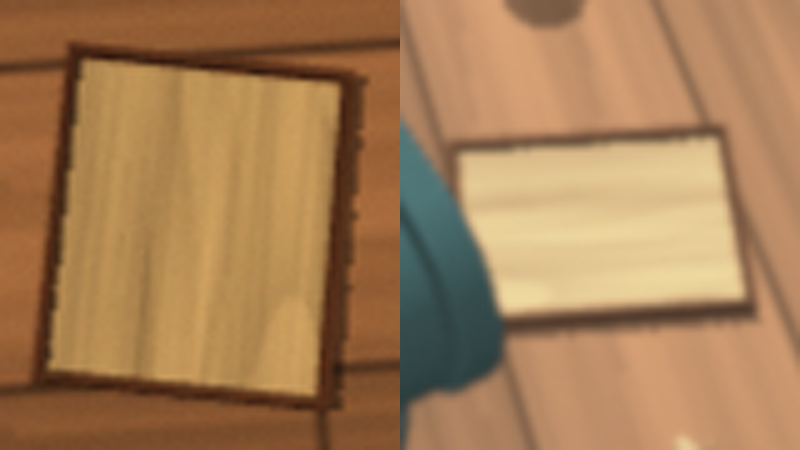

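The crop confirms the white octagonal cup: rim centre at crop (191,145) top and (202,115) side. It also confirms the raw-wood animal, with its barrel at rel (203,148) top and (205,148) side. In the top crop the tray's outer corners are (70,43), (362,73), (335,410) and (35,383).

```bash
cat > h.py <<'E'
from station import bot
import cv2,numpy as np
from scipy.spatial.transform import Rotation as R
np.set_printoptions(precision=4,suppress=True)
def ray(n,uv):
    c=bot.camera_info(n); f=210/np.tan(np.radians(c["vertical_fov"]/2))
    K=np.array([[f,0,c["cx"]],[0,f,c["cy"]],[0,0,1]])
    p=cv2.undistortPoints(np.array([[uv]],float),K,c["dist_coeffs"])[0,0]
    d=np.array(c["attitude"])@[p[0],-p[1],-1]; return np.array(c["origin"]),d/np.linalg.norm(d)
def atz(n,uv,z):
    o,d=ray(n,uv); return o+d*(z-o[2])/d[2]
def tri(a,b):
    (o,d),(p,e)=ray("top",a),ray("side",b)
    s=np.linalg.lstsq(np.c_[d,-e],p-o,rcond=None)[0]; x,y=o+d*s[0],p+e*s[1]
    return (x+y)/2,np.linalg.norm(x-y)
def cr(x0,y0,p,f=5): return (x0+(p[0]+.5)/f-.5,y0+(p[1]+.5)/f-.5)
def pix(n,P):
    c=bot.camera_info(n); f=210/np.tan(np.radians(c["vertical_fov"]/2))
    q=np.array(c["attitude"]).T@(np.array(P)-c["origin"]); q=q*[1,-1,-1]
    K=np.array([[f,0,c["cx"]],[0,f,c["cy"]],[0,0,1]])
    return cv2.projectPoints(q[None],np.zeros(3),np.zeros(3),K,c["dist_coeffs"])[0].ravel()
E
python3 - <<'E'
from h import *
T=lambda p:cr(156,191,p); 
print("rim",tri(T((191,145)),cr(227,138,(202,115))))
z=.064
cs=np.array([atz("top",T(p),z)[:2] for p in [(187,90),(232,100),(250,145),(238,182),(190,200),(150,185),(134,145),(148,103)]])
c=cs.mean(0);d=cs-c;print(c,np.hypot(*d.T),np.degrees(np.arctan2(d[:,1],d[:,0])), "mod45",np.degrees(np.arctan2(d[:,1],d[:,0]))%45)
F=lambda p:cr(350,187,p);G=lambda p:cr(263,254,p)
for nm,a,b in(("barrel",(205,148),(205,148)),("snout",(102,165),(170,72)),("tail",(310,128),(248,225))): print(nm,tri(F(a),G(b)))
for q in [(102,165),(310,128),(205,148)]: print(atz("top",F(q),.03))
t=np.array([atz("top",cr(256,181,p),.012) for p in [(70,43),(362,73),(335,410),(35,383)]]);print(t,t.mean(0),np.linalg.norm(t-np.roll(t,1,0),axis=1))
for a,b in (((75,48),(-1,0)),): pass
print("trayTR",tri(cr(256,181,(70,43)),cr(240,181,(322,127))),tri(cr(256,181,(362,73)),cr(240,181,(355,315))))
for n,u in(("mug",(122,208)),("glue",(447,168)),("tin",(101,264)),("black",(179,182)),("yel",(201,276)),("or1",(376,175)),("or2",(427,250))): print(n,atz("top",u,dict(mug=.095,glue=.08,tin=.11).get(n,.04)))
E
```

```text
rim (array([0.5477, 0.285 , 0.0671]), np.float64(0.0035900147021293237))
[0.5473 0.2856] [0.0306 0.0328 0.0326 0.0344 0.0316 0.0317 0.0315 0.0339] [   3.2589  -44.7905  -95.0596 -132.5003  177.8538  133.5149   87.8122
   43.7483] mod45 [ 3.2589  0.2095 39.9404  2.4997 42.8538 43.5149 42.8122 43.7483]
barrel (array([ 0.527 , -0.2664,  0.0364]), np.float64(0.00044061204676713775))
snout (array([ 0.5215, -0.2067,  0.0375]), np.float64(0.002076209102337025))
tail (array([ 0.5347, -0.327 ,  0.0381]), np.float64(0.0010213550937057806))
[ 0.5219 -0.2084  0.03  ]
[ 0.5358 -0.3298  0.03  ]
[ 0.528  -0.2683  0.03  ]
[[ 0.6348  0.0721  0.012 ]
 [ 0.6057 -0.0979  0.012 ]
 [ 0.4103 -0.065   0.012 ]
 [ 0.4364  0.1036  0.012 ]] [0.5218 0.0032 0.012 ] [0.2009 0.1724 0.1982 0.1706]
trayTR (array([0.634 , 0.0721, 0.0112]), np.float64(0.001981144799661931)) (array([ 0.6056, -0.0985,  0.007 ]), np.float64(0.002828352717581455))
mug [0.5841 0.4722 0.095 ]
glue [ 0.6456 -0.4285  0.08  ]
tin [0.4348 0.5174 0.11  ]
black [0.665  0.3311 0.04  ]
yel [0.3927 0.2738 0.04  ]
or1 [ 0.65   -0.2381  0.04  ]
or2 [ 0.4241 -0.3546  0.04  ]
```

```bash
cat >> h.py <<'E'
def Rt(yaw_y,tilt):  # tool down with tool y at azimuth yaw_y (deg), then tilted about tool y (+ = z toward tool x)
    a=np.radians(yaw_y); y=np.array([np.cos(a),np.sin(a),0]); z=np.array([0,0,-1.]); x=np.cross(y,z)
    return np.c_[x,y,z]@R.from_euler("y",tilt,degrees=True).as_matrix()
def go(P,Rg,back=0):  # grasp point to P, back m short along tool z
    s=bot.state(); R0=s["tool_rot"]; tcp=np.array(P)+Rg[:,2]*(-bot.grasp_offset-back)
    print("shift mm",1e3*R0.T@(tcp-s["position"]),"turn",R.from_matrix(R0.T@Rg).as_rotvec(degrees=True))
def st():
    s=bot.state(); print(s["t"],"grasp pt",s["position"]+s["tool_rot"][:,2]*bot.grasp_offset,"q",s["joint_pos"],"F",s["force"],"gap",s["finger_gap"],s["gripper_force"])
E
python3 - <<'E'
from h import *
go((.5475,.2855,.032),Rt(-68.3,45),.11)
E
```

```text
shift mm [ 552.8009 -620.0548  126.4715] turn [-1.8008 44.9714  4.0924]
```

```bash
W='python3 -m handwheel'
$W '[[0.2,-0.2,0,0,0,0],[0.2,-0.2,0,0,0,0],[0.2,-0.2,0,0,0,0],[0.2,-0.2,0,0,0,0],[0.2,-0.2,0,0,0,0],[0.2,-0.2,0,0,0,0]]' 0 >/dev/null
$W '[[0.35,-0.42,0,0,30,4],[0.35,-0.42,0,0,30,4],[0.35,-0.42,0,0,30,4],[0.35,-0.42,0,0,30,4],[0.35,-0.42,0,0,30,4],[0.35,-0.42,0,0,30,4],[0.35,-0.42,0,0,30,4],[0.35,-0.42,0,0,30,4]]'
python3 - <<'E'
from h import *
st(); go((.5475,.2855,.032),Rt(-68.3,45),.11)
E
```

```text
t: 1.5
position: [0.4463, 0.0997, 0.2225]
tool_rot: [[0.806, 0.377, 0.457], [0.319, -0.926, 0.203], [0.499, -0.017, -0.866]]
force: [0.9, -1.8, -0.2]
finger_gap: 0.0881
gripper_force: 0.0
1.5 grasp pt [0.4378 0.0959 0.2387] q [-0.1729 -0.0754  2.1986  0.4916  0.63    0.6717] F [ 0.8862 -1.8047 -0.2185] gap 0.08810551786453834 0.0
shift mm [  21.9096 -132.2169  160.7028] turn [-1.0863 15.0345 -0.2324]
```

```bash
W='python3 -m handwheel'
$W '[[0.022,-0.132,0.161,-1,15,0],[0.022,-0.132,0.161,-1,15,0],[0.022,-0.132,0.161,-1,15,0],[0.022,-0.132,0.161,-1,15,0],[0.022,-0.132,0.161,-1,15,0],[0.022,-0.132,0.161,-1,15,0],[0.022,-0.132,0.161,-1,15,0]]' >/dev/null
python3 - <<'E'
from h import *
st(); go((.5475,.2855,.032),Rt(-68.3,45),0)
a=cv2.imread("pics/top0.png")
r=lambda im,x,y,w,h,f=4: cv2.resize(im[y:y+h,x:x+w],None,fx=f,fy=f,interpolation=cv2.INTER_CUBIC)
t,s=bot.get_image("top")[:,:,::-1],bot.get_image("side")[:,:,::-1]
cv2.imwrite("pics/c2.png",np.hstack([r(t,146,160,100,110),r(s,217,110,100,110)]))
E
```

```text
2.2 grasp pt [0.4944 0.2154 0.2239] q [ 0.1084  0.1231  2.3394  2.0421  0.288  -0.6738] F [0.3237 0.0753 0.2514] gap 0.08761763062879957 0.0
shift mm [-94.0907 -34.0343 186.1346] turn [-3.2245 -3.2303  0.1083]
```

View pics/c2.png

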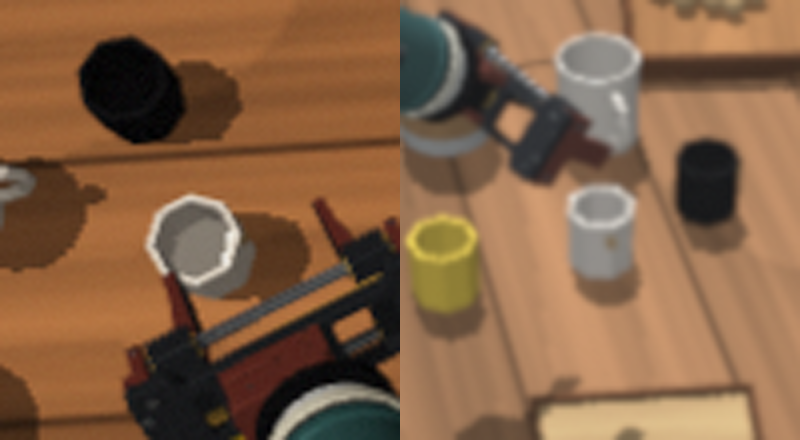

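The view shows the gripper above and short of the cup, whose rim centre is near crop (192,240), with the gap aligned. The 45° outward tilt puts joint 3 near its limit, so I'll fit the arm geometry and choose better tilts.

```bash
cat >> h.py <<'E'
from scipy.optimize import least_squares
def wr(v,j2,j3):
    a1,d1,a2,e,d4,L=v; p=j2+j3
    return np.array([a1+a2*np.sin(j2)+d4*np.sin(p)-e*np.cos(p), d1+a2*np.cos(j2)+d4*np.cos(p)+e*np.sin(p)])
E
python3 - <<'E'
from h import *
s=bot.state()
D=[(np.array([-1.2311,.3594,1.5113]),np.array([.2633,-.5384,.2219]),np.array([0,0,-1.])),
(np.array([-.1729,-.0754,2.1986]),np.array([.4463,.0997,.2225]),np.array([.457,.203,-.866])),
(s["joint_pos"][:3],s["position"],s["tool_rot"][:,2])]
def res(v):
    o=[]
    for q,p,z in D:
        w=p-v[5]*z; m=wr(v,q[1],q[2]); o+=[m[0]*np.cos(q[0])-w[0],m[0]*np.sin(q[0])-w[1],m[1]-w[2]]
    return np.array(o+list(.003*(v-v0)))
v0=np.array([.05,.35,.45,0,.45,.25]); f=least_squares(res,v0); v=f.x
print(v,res(v)[:9]*1e3)
for nm,P,az in(("cup",(.5475,.2855,.032),21.7),("tray",(.522,.003,.036),0)):
  for t in(45,30,20,10,0,-45,-60,-70,-80):
    z=Rt(az-90,t)[:,2]
    for b in(0,.08):
      w=np.array(P)+z*(.0187-b)-v[5]*z; tgt=np.array([np.hypot(*w[:2]),w[2]])
      g=least_squares(lambda q:wr(v,*q)-tgt,[.3,1.7],bounds=([-1.01,.21],[2.36,2.38])); p=sum(g.x)
      print(nm,t,b,"r,z wrist",tgt,"q23",g.x,"q5",np.pi-np.radians(t)-p,"err",np.linalg.norm(g.fun)*1e3)
E
```

```text
[-0.2692  0.6209  0.726  -0.2382  0.7114  0.6376] [-64.8836 -23.0575   3.3909  -0.4906   2.758   -5.7856   1.2429  -3.6375
   2.3923]
cup 45 0 r,z wrist [0.1875 0.4696] q23 [0.604  2.1555] q5 -0.4032351891419328 err 7.020967416575673e-09
cup 45 0.08 r,z wrist [0.1355 0.5262] q23 [0.4591 2.2487] q5 -0.3515250411657598 err 2.1474648764362964e-09
cup 30 0 r,z wrist [0.3112 0.568 ] q23 [0.4584 2.0075] q5 0.1521055089776593 err 1.6685658806514956e-08
cup 30 0.08 r,z wrist [0.2722 0.6372] q23 [0.3036 2.068 ] q5 0.24643478118977846 err 2.6197619187534274e-06
cup 20 0 r,z wrist [0.4075 0.6136] q23 [0.455  1.8667] q5 0.4707583033253293 err 1.9173725186794576e-08
cup 20 0.08 r,z wrist [0.3805 0.6887] q23 [0.3208 1.9025] q5 0.5692357135250026 err 4.459667517642537e-06
cup 10 0 r,z wrist [0.5107 0.6415] q23 [0.5039 1.7055] q5 0.7577282114177311 err 3.1734753674619567e-10
cup 10 0.08 r,z wrist [0.4969 0.7203] q23 [0.3948 1.7176] q5 0.8546073802142091 err 1.774957739667955e-06
cup 0 0 r,z wrist [0.6175 0.6509] q23 [0.5889 1.5296] q5 1.0231060996279107 err 6.949825475544787e-08
cup 0 0.08 r,z wrist
[... 2091 characters left out ...]
02] q23 [1.1223 0.6966] q5 2.1080713296129394 err 2.1754311388535168e-05
tray -60 0 r,z wrist [1.058  0.3454] q23 [1.3609 0.4919] q5 2.335983503719074 err 6.499741790737239e-05
tray -60 0.08 r,z wrist [1.1273 0.3854] q23 [1.4466 0.2497] q5 2.4924032180317335 err 1.9502786292366992e-05
tray -70 0 r,z wrist [1.1036 0.2477] q23 [1.5612 0.218 ] q5 2.584086495847731 err 0.00015224919056809757
tray -70 0.08 r,z wrist [1.1787 0.275 ] q23 [1.5343 0.21  ] q5 2.6190237893003063 err 64.50445766548908
tray -80 0 r,z wrist [1.1315 0.1435] q23 [1.6283 0.21  ] q5 2.6995241994526182 err 55.64985393935969
tray -80 0.08 r,z wrist [1.2103 0.1574] q23 [1.6035 0.21  ] q5 2.7244040946733876 err 126.21832984629152
```

```bash
cat > fit.py <<'E'
from h import *
s=bot.state()
D=[(np.array([-1.23112,.35941,1.51133,0,1.27252,-.11509]),np.array([.26333,-.53842,.22191]),np.array([[.89836,.43925,-.0006],[.43925,-.89836,.0016],[.0002,-.0017,-1]])),
(np.array([-.1729,-.0754,2.1986,.4916,.63,.6717]),np.array([.4463,.0997,.2225]),np.array([[.806,.377,.457],[.319,-.926,.203],[.499,-.017,-.866]])),
(s["joint_pos"],s["position"],s["tool_rot"])]
E_=lambda a,t:R.from_euler(a,t).as_matrix()
def fk(v,q):
    a1,d1,a2,e,d4,L,c,k,m=v
    A=E_("z",q[0]);p=A@[a1,c,d1];A=A@E_("y",q[1]);p=p+A@[0,0,a2];A=A@E_("y",q[2]);p=p+A@[-e,k,d4]
    A=A@E_("z",q[3])@E_("y",q[4]);p=p+A@[0,m,0]
    A=A@E_("z",q[5]);return p+A@[0,0,L],A
if __name__=="__main__":
    v0=np.array([0,.3,.45,0,.45,.2,.0,0,.0])
    for w in(1e-4,1e-3,1e-2):
        f=least_squares(lambda v:np.r_[np.concatenate([fk(v,q)[0]-p for q,p,_ in D]),w*(v-v0)],v0);print(f.x,f.fun[:9]*1e3)
    for q,p,Rm in D: print(fk(f.x,q)[1].T@Rm)
E
python3 fit.py
```

```text
[-0.0003  0.2665  0.6114 -0.1122  0.4339  0.3816  0.0344  0.0344  0.    ] [-0.0039 -0.0007 -0.0172  0.0051  0.0009  0.0293 -0.0044  0.0016 -0.0121]
[-0.0003  0.2665  0.6114 -0.1122  0.4338  0.3816  0.0344  0.0344  0.    ] [-0.0033 -0.0001 -0.0171  0.0054 -0.      0.0294 -0.0045  0.0017 -0.0122]
[ 0.0004  0.2658  0.6109 -0.1119  0.4331  0.3809  0.0345  0.0345 -0.    ] [ 0.061   0.0627 -0.0092  0.0407 -0.0974  0.0348 -0.0187  0.005  -0.0221]
[[-0. -1.  0.]
 [ 1. -0. -0.]
 [-0.  0.  1.]]
[[-0.0001 -0.9999  0.0004]
 [ 1.0002 -0.0001  0.0003]
 [ 0.0007 -0.0005  1.    ]]
[[ 0. -1.  0.]
 [ 1.  0.  0.]
 [-0.  0.  1.]]
```

```bash
cat > ik.py <<'E'
from fit import *
V=np.array([-.0003,.2665,.6114,-.1122,.4339,.3816,.0344,.0344,0])
LO=np.array([-2.97,-1.01,.21,-.96,.2,-2.98])+.02;HI=np.array([2.97,2.36,2.38,4.11,2.71,2.98])-.02
def ik(P,Rg,q0,back=0):
    t=np.array(P)+Rg[:,2]*(.0187-back); B=Rg@E_("z",np.pi/2).T
    def f(q):
        p,A=fk(V,q); return np.r_[p-t,.3*R.from_matrix(A.T@B).as_rotvec()]
    return min((least_squares(f,np.clip(s,LO+.01,HI-.01),bounds=(LO,HI)) for s in q0),key=lambda g:g.cost)
E
python3 - <<'E'
from ik import *
for nm,P,ya,ts in(("cup",(.5475,.2855,.032),-68.3,(30,20,10,0,-45,-60,-80)),("tray",(.522,.003,.036),-90,(30,20,10,0,-60,-70,-80,-90))):
  for t in ts:
    for b in(0,.1):
      a=np.arctan2(P[1],P[0]); best=ik(P,Rt(ya,t),[[a,.4,1.7,j4,.8,j6] for j4,j6 in((0,1.5),(0,0),(3.1,-1.5))],b)
      print(nm,t,b,best.x,"err",np.sqrt(2*best.cost)*1e3)
E
```

```text
cup 30 0 [ 0.3548  0.6067  2.1599  3.0484  0.22   -1.4994] err 23.48010010809179
cup 30 0.1 [0.364  0.327  2.1036 0.0321 0.22   1.5265] err 10.885320038084144
cup 20 0 [0.3665 0.5501 1.9494 0.0144 0.2931 1.5455] err 9.259476536603975e-09
cup 20 0.1 [0.3656 0.3484 1.9574 0.0096 0.4868 1.55  ] err 2.1814779443725904e-11
cup 10 0 [0.3679 0.5731 1.8041 0.0034 0.5899 1.5573] err 2.1912429030987822e-10
cup 10 0.1 [0.3675 0.4064 1.7733 0.0027 0.7873 1.5578] err 1.9264872776355026e-07
cup 0 0 [ 0.369   0.6246  1.6549 -0.      0.8621  1.5611] err 8.289701331242192e-09
cup 0 0.1 [0.369  0.4943 1.5867 0.     1.0606 1.5611] err 7.347562469559425e-07
cup -45 0 [ 0.3719  1.0394  0.9754 -0.0051  1.9122  1.5642] err 5.6204102509487424e-08
cup -45 0.1 [ 0.3724  1.078   0.6935 -0.0054  2.1555  1.5633] err 1.1428878837461042e-09
cup -60 0 [ 0.3723  1.2067  0.7599 -0.007   2.2222  1.5633] err 1.522654479315153e-10
cup -60 0.1 [ 0.3729  1.326   0.3359 -0.0088  2.5268  1.5606] err 7.409016333195751e-08
cup -80 0 [ 0.3726  1.4285  0.5032 -0.0119  2.6061  1.5595] err 4.7863576303404304e-06
cup -80 0.1 [ 0.3
[... 754 characters left out ...]
ray -60 0 [-0.0788  1.0793  1.0916 -0.0756  2.0155  1.4988] err 8.82250683528122e-07
tray -60 0.1 [-0.0714  1.1339  0.7966 -0.0798  2.2557  1.4845] err 9.78825361126036e-10
tray -70 0 [-0.0763  1.1828  0.9884 -0.0881  2.1894  1.4935] err 1.5541311223133093e-09
tray -70 0.1 [-0.0688  1.272   0.6433 -0.1008  2.4447  1.4698] err 4.3584359473093263e-10
tray -80 0 [-0.0749  1.2829  0.8997 -0.104   2.3521  1.4844] err 2.1062277780409747e-05
tray -80 0.1 [-0.0673  1.4079  0.4997 -0.1348  2.626   1.4416] err 9.164623487475031e-08
tray -90 0 [-0.0744  1.3775  0.829  -0.1249  2.5021  1.4704] err 1.3529915229485366e-05
tray -90 0.1 [-0.0669  1.4758  0.4895 -0.1654  2.69    1.4181] err 22.49452773390216
```

Run:
```python
from h import *
go((.5475,.2855,.034),Rt(-68.3,18),.1)
```

```text
shift mm [-49.7737 -37.9889  95.8866] turn [ -3.2797 -30.127    0.8035]
```

```bash
W='python3 -m handwheel'
$W '[[0,0,0,-3.3,-30,0.8],[0,0,0,-3.3,-30,0.8],[0,0,0,-3.3,-30,0.8],[0,0,0,-3.3,-30,0.8],[0,0,0,-3.3,-30,0.8],[0,0,0,-3.3,-30,0.8]]' >/dev/null
python3 - <<'E'
from h import *
st();go((.5475,.2855,.034),Rt(-68.3,18),.1);go((.5475,.2855,.034),Rt(-68.3,18),.0)
E
```

```text
2.9 grasp pt [0.4925 0.2351 0.2275] q [0.1326 0.0917 2.1426 0.7215 0.4262 0.6687] F [-0.5645  1.0824  0.2668] gap 0.08782298937464564 0.0
shift mm [-31.23   -10.4005 104.2389] turn [ -7.6201 -17.6625   2.3025]
shift mm [-61.7376   2.0335 198.6565] turn [ -7.6201 -17.6625   2.3025]
```

```bash
W='python3 -m handwheel'
$W '[[-0.031,-0.01,0.104,-7.6,-17.7,2.3],[-0.031,-0.01,0.104,-7.6,-17.7,2.3],[-0.031,-0.01,0.104,-7.6,-17.7,2.3],[-0.031,-0.01,0.104,-7.6,-17.7,2.3],[-0.031,-0.01,0.104,-7.6,-17.7,2.3],[-0.031,-0.01,0.104,-7.6,-17.7,2.3],[-0.031,-0.01,0.104,-7.6,-17.7,2.3],[-0.031,-0.01,0.104,-7.6,-17.7,2.3]]' >/dev/null
python3 - <<'E'
from h import *
st();go((.5475,.2855,.034),Rt(-68.3,18),.0)
a=cv2.imread("pics/top0.png")
r=lambda im,x,y,w,h,f=5: cv2.resize(im[y:y+h,x:x+w],None,fx=f,fy=f,interpolation=cv2.INTER_CUBIC)
t,s=bot.get_image("top")[:,:,::-1],bot.get_image("side")[:,:,::-1]
cv2.imwrite("pics/c3.png",np.hstack([r(t,156,181,80,90),r(s,227,120,80,90)]))
E
```

```text
3.7 grasp pt [0.5194 0.275  0.1311] q [0.3645 0.3506 1.9196 0.0152 0.5519 1.5447] F [ 0.383   0.2535 -0.273 ] gap 0.0875830767400878 0.0
shift mm [ -2.1907   1.0791 101.6119] turn [-0.2011 -0.3085 -0.0196]
```

View pics/c3.png

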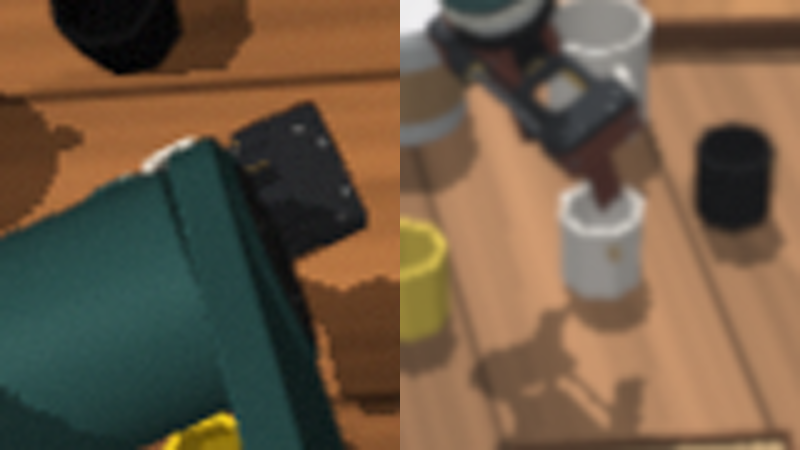

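The gripper is lined up above the cup, with the near finger at side crop (607,190) and the cup at (603,240). I'll descend and grip.

```bash
W='python3 -m handwheel'
$W '[[-0.002,0.001,0.03,0,0,0],[-0.002,0.001,0.06,0,0,0],[-0.002,0.001,0.08,0,0,0],[-0.002,0.001,0.092,0,0,0],[-0.002,0.001,0.101,0,0,0],[-0.002,0.001,0.101,0,0,0]]' 
$W '[[0,0,0,0,0,0],[0,0,0,0,0,0],[0,0,0,0,0,0],[0,0,0,0,0,0],[0,0,0,0,0,0],[0,0,0,0,0,0],[0,0,0,0,0,0],[0,0,0,0,0,0]]' 1
python3 - <<'E'
from h import *
st();go((.5475,.2855,.134),Rt(-68.3,18));go((.54,0,.17),Rt(-90,-20));
go((.54,0,.17),Rt(-90,-72));
E
```

```text
t: 4.4
position: [0.5532, 0.2887, 0.0155]
tool_rot: [[0.882, 0.371, 0.289], [0.351, -0.929, 0.119], [0.313, -0.003, -0.95]]
force: [-0.0, -0.6, 0.5]
finger_gap: 0.0878
gripper_force: 0.0
t: 5.2
position: [0.5537, 0.2891, 0.0167]
tool_rot: [[0.882, 0.371, 0.291], [0.352, -0.928, 0.12], [0.314, -0.003, -0.949]]
force: [-2.3, -2.0, 6.8]
finger_gap: 0.0604
gripper_force: 29.9
5.2 grasp pt [0.5482 0.2868 0.0344] q [0.3659 0.5486 1.9215 0.0226 0.3519 1.5367] F [-2.2713 -1.955   6.7742] gap 0.0603938041429818 29.930276900850004
shift mm [ 30.0907   0.7196 -94.9075] turn [-0.2148 -0.3199  0.0366]
shift mm [ -76.6451  260.5047 -169.315 ] turn [  0.1317 -37.813   22.209 ]
shift mm [ -82.9809  256.2352 -183.8211] turn [ 10.7401 -89.0929  21.6932]
```

```bash
W='python3 -m handwheel'
$W '[[0.003,0,-0.01,0,0,0],[0.009,0,-0.03,0,0,0],[0.02,0,-0.06,0,0,0],[0.03,0,-0.09,0,0,0],[0.038,0,-0.12,0,0,0],[0.038,0,-0.12,0,0,0]]' >/dev/null
python3 - <<'E'
from h import *
st();go((.54,0,.17),Rt(-90,-20));
E
```

```text
5.8 grasp pt [0.5492 0.2868 0.1647] q [0.3651 0.3368 1.8263 0.0133 0.6518 1.5466] F [ 0.594   0.612  -1.6838] gap 0.06142216650685155 29.92132874991512
shift mm [-118.2863  260.5622  -46.7933] turn [  0.0575 -38.2125  22.2232]
```

```bash
W='python3 -m handwheel'
$W '[[-0.014,0.03,-0.006,0,-4.5,2.6],[-0.028,0.06,-0.011,0,-9,5.2],[-0.042,0.095,-0.017,0,-14,8],[-0.057,0.13,-0.023,0,-19,11],[-0.073,0.165,-0.03,0,-24,14],[-0.088,0.2,-0.035,0,-29,17],[-0.104,0.235,-0.041,0,-34,20],[-0.118,0.26,-0.047,0,-38,22.2]]' >/dev/null
python3 - <<'E'
from h import *
st();go((.54,0,.13),Rt(-90,-72));
E
```

```text
6.6 grasp pt [ 0.5375 -0.0027  0.165 ] q [-0.1064  0.542   1.4661 -0.0402  1.4882  1.4782] F [-0.5572  0.5103 -1.9875] gap 0.06120437330114642 29.917059874132974
shift mm [-0.0755 -2.8397 24.7875] turn [  0.0586 -51.5613  -0.2837]
```

```bash
W='python3 -m handwheel'
$W '[[0,-0.003,0.003,0,-6.5,0],[0,-0.003,0.006,0,-13,0],[0,-0.003,0.009,0,-20,0],[0,-0.003,0.012,0,-27,0],[0,-0.003,0.015,0,-34,0],[0,-0.003,0.018,0,-41,0],[0,-0.003,0.022,0,-48,0],[0,-0.003,0.025,0,-51.2,0]]' >/dev/null
$W '[[0,0,0,0,0,0]]'
python3 - <<'E'
from h import *
st();go((.54,0,.042),Rt(-90,-71.6));go((.54,0,.036),Rt(-90,-71.6));
r=lambda im,x,y,w,h,f=4: cv2.resize(im[y:y+h,x:x+w],None,fx=f,fy=f,interpolation=cv2.INTER_CUBIC)
t,s=bot.get_image("top")[:,:,::-1],bot.get_image("side")[:,:,::-1]
cv2.imwrite("pics/c4.png",np.hstack([r(t,240,160,100,120),r(s,230,140,100,120)]))
E
```

```text
t: 7.5
position: [0.5209, 0.0025, 0.1205]
tool_rot: [[0.312, 0.0, -0.95], [-0.002, -1.0, -0.001], [-0.95, 0.002, -0.312]]
force: [-0.1, -0.1, -2.4]
finger_gap: 0.0612
gripper_force: 29.9
7.5 grasp pt [0.5387 0.0025 0.1263] q [-0.0748  1.1092  0.9397 -0.1008  2.3425  1.4793] F [-0.1023 -0.0507 -2.4281] gap 0.06122758366318496 29.91502969118301
shift mm [80.5739  2.2916 25.071 ] turn [ 0.0653  0.2051 -0.1289]
shift mm [86.2739  2.2767 26.9445] turn [ 0.0653  0.2051 -0.1289]
```

View pics/c4.png

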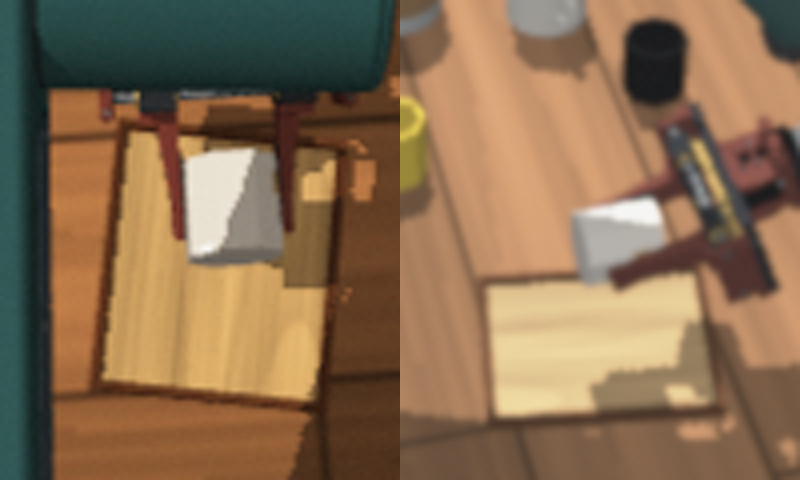

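The cup is held on its side, mouth outwards, above the tray: crop (235,205) in the top view. I'll lower it slowly.

```bash
W='python3 -m handwheel'
$W '[[0.02,0.002,0.006,0,0,0],[0.04,0.002,0.012,0,0,0],[0.055,0.002,0.017,0,0,0],[0.066,0.002,0.0205,0,0,0],[0.073,0.002,0.023,0,0,0],[0.078,0.002,0.0245,0,0,0],[0.081,0.002,0.0252,0,0,0],[0.081,0.002,0.0252,0,0,0]]' 
$W '[[0.0015,0,0.0005,0,0,0],[0.003,0,0.001,0,0,0],[0.003,0,0.001,0,0,0]]' | sed -n '2p;4p'
```

```text
t: 8.4
position: [0.5243, 0.0002, 0.0402]
tool_rot: [[0.319, 0.0, -0.948], [-0.003, -1.0, -0.001], [-0.948, 0.003, -0.319]]
force: [0.8, -0.1, -2.8]
finger_gap: 0.061
gripper_force: 29.9
position: [0.5243, 0.0001, 0.0372]
force: [0.4, 0.5, -1.3]
```

```bash
W='python3 -m handwheel'
$W '[[0,0,0,0,0,0],[0,0,0,0,0,0]]' | sed -n '2p;4p'
python3 -c "
from h import *
st();go((.54,0,.036),Rt(-90,-71.6))"
```

```text
position: [0.5243, 0.0001, 0.0373]
force: [0.4, 0.6, -2.5]
8.9 grasp pt [0.542  0.0002 0.0432] q [-0.0772  1.2118  0.9093 -0.0967  2.2637  1.4872] F [ 0.4095  0.5723 -2.4575] gap 0.0609859569988538 29.91536567627918
shift mm [6.1582 0.1159 4.2249] turn [ 0.07   -0.1893 -0.1705]
```

```bash
W='python3 -m handwheel'
for i in 1; do $W '[[0.002,0,0.0007,0,0,0],[0.004,0,0.0014,0,0,0],[0.004,0,0.0014,0,0,0]]' | sed -n '2p;4p'
$W '[[0.0015,0,0.0005,0,0,0],[0.0015,0,0.0005,0,0,0]]' | sed -n '2p;4p'
$W '[[0.001,0,0.0003,0,0,0],[0.001,0,0.0003,0,0,0]]' | sed -n '2p;4p'; done
```

```text
position: [0.524, 0.0001, 0.0325]
force: [0.3, 0.8, -2.2]
position: [0.5241, 0.0001, 0.0311]
force: [0.3, -0.1, -1.8]
position: [0.5242, 0.0001, 0.0303]
force: [-0.3, -0.1, -2.0]
```

```bash
W='python3 -m handwheel'
for i in 1 2 3; do $W '[[0.001,0,0.0003,0,0,0],[0.001,0,0.0003,0,0,0]]' | sed -n '2p;4p'; done
```

```text
position: [0.5243, 0.0001, 0.0301]
force: [0.8, 0.2, 2.6]
position: [0.5243, 0.0002, 0.03]
force: [2.6, 0.1, 6.8]
position: [0.5243, 0.0002, 0.03]
force: [2.9, 0.0, 10.0]
```

```bash
W='python3 -m handwheel'
$W '[[-0.002,0,-0.0007,0,0,0],[-0.002,0,-0.0007,0,0,0],[-0.002,0,-0.0007,0,0,0],[-0.002,0,-0.0007,0,0,0],[-0.002,0,-0.0007,0,0,0]]' 0
$W '[[0.0026,0,-0.0002,0,8,0],[0.0052,0,-0.0007,0,16,0],[0.0076,0,-0.0016,0,24,0],[0.0099,0,-0.0028,0,32,0],[0.012,0,-0.0044,0,40,0],[0.0139,0,-0.0062,0,48,0],[0.0155,0,-0.0082,0,56,0],[0.0168,0,-0.0105,0,64,0]]' |sed -n '1,2p;4p'
python3 - <<'E'
from ik import *
st();g=ik((.542,0,.037),Rt(-90,15),[s["joint_pos"]]);print(g.x,g.cost);go((.54,0,.037),Rt(-90,15))
E
```

```text
t: 10.7
position: [0.5242, 0.0001, 0.029]
tool_rot: [[0.318, 0.0, -0.948], [-0.003, -1.0, -0.001], [-0.948, 0.003, -0.318]]
force: [-0.7, 0.3, -0.4]
finger_gap: 0.0874
gripper_force: 0.0
t: 11.5
position: [0.5407, -0.0, 0.0179]
force: [0.4, -0.2, -0.3]
11.5 grasp pt [0.543  0.0001 0.0364] q [-0.1153  0.5925  1.7258 -0.0217  0.9439  1.4693] F [ 0.3584 -0.1768 -0.2544] gap 0.08773499298817529 0.0
[-0.1542  0.486   2.0435  0.1144  0.3555  1.3145] 3.203896803832118e-22
shift mm [ 3.9315 -0.0128 -1.569 ] turn [ 0.2097 21.9721  0.0288]
```

```bash
W='python3 -m handwheel'
$W '[[0.0026,0,-0.0002,0,8,0],[0.0052,0,-0.0007,0,16,0],[0.0065,0,-0.0014,0,22,0],[0.0065,0,-0.0014,0,22,0]]' >/dev/null
$W '[[0,0,0,0,0,0],[0,0,0,0,0,0],[0,0,0,0,0,0],[0,0,0,0,0,0],[0,0,0,0,0,0],[0,0,0,0,0,0],[0,0,0,0,0,0]]' 1
$W '[[0.003,0,-0.01,0,0,0],[0.008,0,-0.03,0,0,0],[0.015,0,-0.055,0,0,0],[0.02,0,-0.08,0,0,0],[0.02,0,-0.08,0,0,0]]' >/dev/null
python3 - <<'E'
from h import *
st();t=bot.state()["tool_rot"];print(t);go((.54,0,.12),Rt(-90,-75))
E
```

```text
t: 12.6
position: [0.5469, 0.0, 0.0174]
tool_rot: [[0.968, 0.0, 0.252], [0.001, -1.0, -0.003], [0.252, 0.003, -0.968]]
force: [1.3, -0.4, 1.0]
finger_gap: 0.06
gripper_force: 30.0
13.1 grasp pt [0.5423 0.0002 0.1211] q [-0.1504  0.3277  1.9759  0.0631  0.5818  1.3713] F [ 0.4909  0.4468 -2.0153] gap 0.05985321464945534 29.99664140839741
[[ 0.9665  0.0003  0.2565]
 [ 0.0013 -1.     -0.0039]
 [ 0.2565  0.0041 -0.9665]]
shift mm [-21.1912   0.1716 -18.1376] turn [  0.2336 -89.8646  -0.113 ]
```

```bash
W='python3 -m handwheel'
$W '[[-0.0023,0,-0.0002,0,-7,0],[-0.0045,0,-0.0006,0,-14,0],[-0.0071,0,-0.0014,0,-22,0],[-0.0094,0,-0.0025,0,-30,0],[-0.0115,0,-0.004,0,-38,0],[-0.0134,0,-0.0057,0,-46,0],[-0.0151,0,-0.0077,0,-54,0],[-0.0166,0,-0.01,0,-62,0]]' >/dev/null
$W '[[-0.0023,0,-0.0002,0,-7,0],[-0.0045,0,-0.0006,0,-14,0],[-0.0067,0,-0.0014,0,-21,0],[-0.0088,0,-0.0022,0,-28,0],[-0.0088,0,-0.0022,0,-28,0],[-0.0088,0,-0.0022,0,-28,0]]'
python3 - <<'E'
from h import *
st();go((.542,0,.045),Rt(-90,-75.4))
r=lambda im,x,y,w,h,f=4: cv2.resize(im[y:y+h,x:x+w],None,fx=f,fy=f,interpolation=cv2.INTER_CUBIC)
t,s=bot.get_image("top")[:,:,::-1],bot.get_image("side")[:,:,::-1]
cv2.imwrite("pics/c5.png",np.hstack([r(t,240,160,100,120),r(s,230,140,100,120)]))
E
```

```text
t: 14.5
position: [0.522, 0.0004, 0.1111]
tool_rot: [[0.252, 0.0, -0.968], [-0.003, -1.0, -0.001], [-0.968, 0.003, -0.252]]
force: [0.7, -0.2, -1.9]
finger_gap: 0.0597
gripper_force: 30.0
14.5 grasp pt [0.5401 0.0004 0.1158] q [-0.0765  1.1583  0.9064 -0.11    2.3895  1.4738] F [ 0.6731 -0.1838 -1.8867] gap 0.05973332742277804 29.996762774862873
shift mm [69.0354  0.206  15.9996] turn [ 0.0611  0.0246 -0.1606]
```

View pics/c5.png

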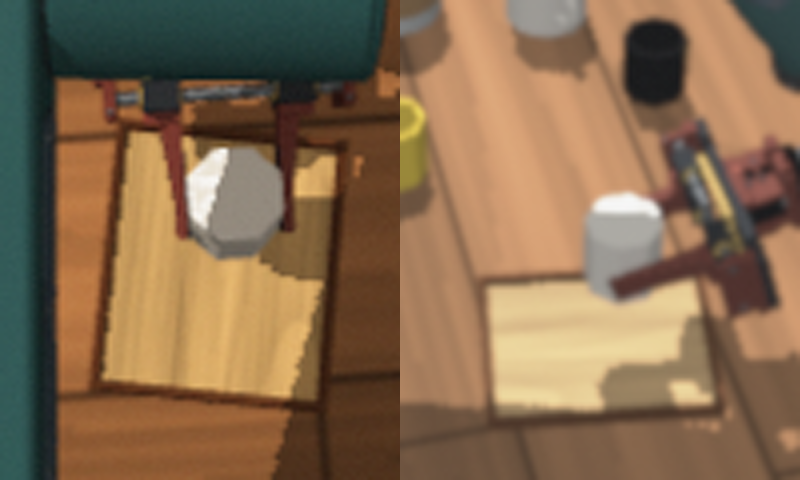

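The cup is now base-up: top crop (237,205), side crop (625,245). I'll lower it about 20 mm nearer the tray centre, which gives more clearance from the rim.

```bash
W='python3 -m handwheel'; python3 -c "
from h import *
go((.518,0,.040),Rt(-90,-75.4))"
$W '[[0.015,0,0.004,0,0,0],[0.03,0,0.02,0,0,0],[0.045,0,0.03,0,0,0],[0.055,0,0.035,0,0,0],[0.062,0,0.037,0,0,0],[0.066,0,0.0385,0,0,0],[0.068,0,0.039,0,0,0],[0.068,0,0.039,0,0,0]]' |sed -n '2p;4p'
$W '[[0.0,0,0,0,0,0]]'; python3 -c "
from h import *
go((.518,0,.036),Rt(-90,-75.4))"
```

```text
shift mm [70.1499  0.0613 42.3885] turn [ 0.0622 -0.2231 -0.1852]
position: [0.5023, 0.0001, 0.0375]
force: [0.0, 0.0, -1.0]
t: 15.5
position: [0.5023, 0.0001, 0.0378]
tool_rot: [[0.252, 0.0, -0.968], [-0.003, -1.0, -0.001], [-0.968, 0.003, -0.252]]
force: [-0.2, 0.3, -2.2]
finger_gap: 0.0598
gripper_force: 30.0
shift mm [5.7128 0.1034 3.9909] turn [ 0.0613 -0.0218 -0.1781]
```

```bash
W='python3 -m handwheel'
$W '[[0.002,0,0.0005,0,0,0],[0.004,0,0.001,0,0,0],[0.005,0,0.0013,0,0,0],[0.005,0,0.0013,0,0,0]]' |sed -n '2p;4p'
for i in 1 2 3; do $W '[[0.001,0,0.00026,0,0,0],[0.001,0,0.00026,0,0,0]]' | sed -n '2p;4p'; done
```

```text
position: [0.5019, 0.0001, 0.0322]
force: [-0.0, -0.4, -2.3]
position: [0.5019, 0.0001, 0.0312]
force: [0.3, 0.8, -2.0]
position: [0.5019, 0.0001, 0.0302]
force: [0.9, 0.5, -2.1]
position: [0.502, 0.0001, 0.0296]
force: [-0.3, -0.0, 0.3]
```

```bash
W='python3 -m handwheel'
$W '[[0.001,0,0.00026,0,0,0],[0.001,0,0.00026,0,0,0]]' | sed -n '2p;4p'
$W '[[-0.001,0,-0.00026,0,0,0],[-0.001,0,-0.00026,0,0,0],[-0.001,0,-0.00026,0,0,0],[-0.001,0,-0.00026,0,0,0],[-0.001,0,-0.00026,0,0,0]]' 0
$W '[[0.0026,0,-0.0002,0,8,0],[0.0052,0,-0.0007,0,16,0],[0.0076,0,-0.0016,0,24,0],[0.0099,0,-0.0028,0,32,0],[0.012,0,-0.0044,0,40,0],[0.0139,0,-0.0062,0,48,0],[0.0155,0,-0.0082,0,56,0],[0.0168,0,-0.0105,0,64,0]]' |sed -n '1,2p;4p'
$W '[[0.0026,0,-0.0002,0,8,0],[0.0039,0,-0.0003,0,11.5,0],[0.0,0,-0.04,0,11.5,0],[-0.01,0,-0.09,0,11.5,0],[-0.02,0,-0.13,0,11.5,0],[-0.03,0,-0.16,0,11.5,0],[-0.03,0,-0.16,0,11.5,0]]'
python3 - <<'E'
from h import *
go((.5275,-.268,.028),Rt(6.5,0),.14);go((.5275,-.268,.028),Rt(-173.5,0),.14)
from ik import ik
for y in(6.5,-173.5):
  for P in((.5275,-.268,.028),(.516,0,.1)):
    g=ik(P,Rt(y,0),[[np.arctan2(P[1],P[0])-.12,.5,1.7,0,.9,j] for j in(-1.5,1.5,0,-2.5,2.5)]);print(y,g.x,g.cost)
E
```

```text
position: [0.502, 0.0001, 0.0296]
force: [1.7, -0.6, 6.3]
t: 17.2
position: [0.5019, 0.0001, 0.0291]
tool_rot: [[0.252, 0.0, -0.968], [-0.003, -1.0, -0.001], [-0.968, 0.003, -0.252]]
force: [-1.2, 0.4, 1.1]
finger_gap: 0.0872
gripper_force: 0.0
t: 18.0
position: [0.5175, -0.0, 0.0167]
force: [-0.4, 0.4, -1.5]
t: 18.7
position: [0.5213, 0.0003, 0.1832]
tool_rot: [[1.0, 0.0, 0.01], [0.0, -1.0, -0.004], [0.01, 0.004, -1.0]]
force: [0.9, -0.4, 0.3]
finger_gap: 0.0884
gripper_force: 0.0
shift mm [  5.7572 268.1599  35.0859] turn [  0.6621  -0.2179 -96.4815]
shift mm [  5.7572 268.1599  35.0859] turn [-0.2113 -0.6419 83.5166]
6.5 [-0.5866  0.6052  1.7179 -0.      0.8185 -0.7001] 4.629664633576065e-26
6.5 [-0.1337  0.4178  1.8419 -0.      0.882  -0.2472] 7.291046305268906e-30
-173.5 [-0.5866  0.6052  1.7179 -0.      0.8185  2.4415] 7.326788037459775e-30
-173.5 [-0.1337  0.4178  1.8419  0.      0.882   2.8944] 1.560197520235423e-20
```

```bash
W='python3 -m handwheel'
$W '[[0,0.035,0,0,0,-8.5],[0,0.07,0,0,0,-17],[0,0.105,0,0,0,-25],[0,0.14,0,0,0,-33],[0,0.175,0,0,0,-41],[0,0.21,0,0,0,-49],[0,0.245,0,0,0,-57],[0.006,0.268,0,0,0,-65]]' >/dev/null
$W '[[0,0,0,0,0,-8],[0,0,0,0,0,-16],[0,0,0,0,0,-24],[0,0,0,0,0,-31.5],[0,0,0,0,0,-31.5],[0,0,0,0,0,-31.5]]' >/dev/null
python3 - <<'E'
from h import *
st();go((.5275,-.268,.028),Rt(6.5,0),0.05)
r=lambda im,x,y,w,h,f=5: cv2.resize(im[y:y+h,x:x+w],None,fx=f,fy=f,interpolation=cv2.INTER_CUBIC)
t,s=bot.get_image("top")[:,:,::-1],bot.get_image("side")[:,:,::-1]
P=np.vstack([np.hstack([r(t,262,190,80,60),r(t,350,187,80,60)]),np.hstack([r(s,240,180,80,60),r(s,263,254,80,60)])])
cv2.imwrite("pics/c6.png",P)
E
```

```text
20.1 grasp pt [ 0.5242 -0.267   0.1971] q [-0.5874  0.3841  1.5899 -0.002   1.1662 -0.6967] F [-0.242   0.3635 -0.1978] gap 0.08788537780462091 0.0
shift mm [ -0.9955   3.1943 119.0881] turn [-0.0075  0.1345 -0.1887]
```

View pics/c6.png

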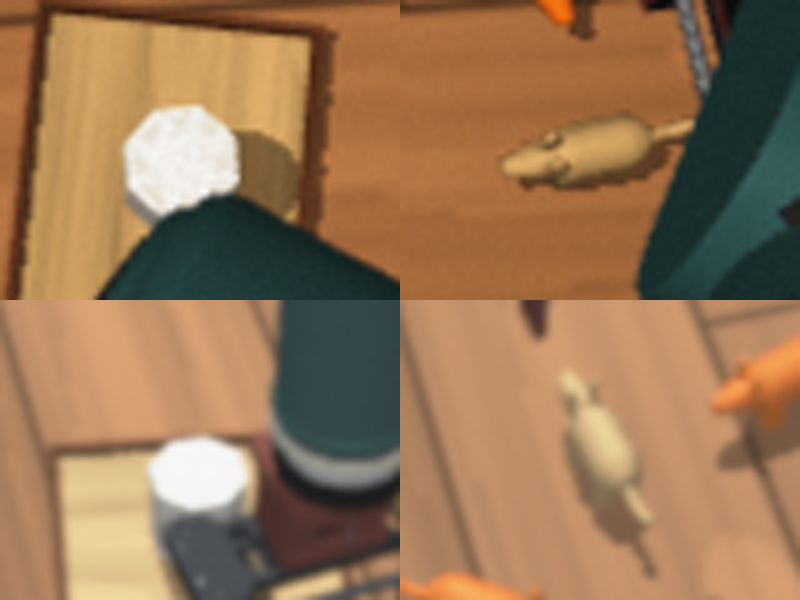

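The cup stands base-up in the tray, with the base centre at top crop (182,162) and side crop (198,173). The animal hasn't moved.

Run:
```python
from h import *
print(tri(cr(262,190,(182,162)),cr(240,180,(198,173))),atz("top",cr(262,190,(182,162)),.07),atz("side",cr(240,180,(198,173)),.07))
c=np.array([.519,0,.07])
for P in(c,):
  print(((pix("top",P)-[262,190]+.5)*5-.5),((pix("side",P)-[240,180]+.5)*5-.5))
go((.528,-.267,.028),Rt(6.5,0),0.05);go((.528,-.267,.028),Rt(6.5,0),0.0)
```

```text
(array([ 0.5206, -0.0006,  0.0709]), np.float64(0.0009786247020718937)) [ 0.5203 -0.0007  0.07  ] [0.5214 0.0002 0.07  ]
[180.9914 164.4079] [194.6724 173.879 ]
shift mm [  0.1376   3.4879 119.4858] turn [ 0.0246  0.1614 -0.1302]
shift mm [  0.2785   3.4663 169.4856] turn [ 0.0246  0.1614 -0.1302]
```

```bash
W='python3 -m handwheel'
$W '[[0,0.0035,0.03,0,0,0],[0,0.0035,0.07,0,0,0],[0,0.0035,0.1,0,0,0],[0,0.0035,0.125,0,0,0],[0,0.0035,0.145,0,0,0],[0,0.0035,0.16,0,0,0],[0,0.0035,0.169,0,0,0],[0,0.0035,0.169,0,0,0]]' |sed -n '2p;4p'
$W '[[0,0,0,0,0,0],[0,0,0,0,0,0],[0,0,0,0,0,0],[0,0,0,0,0,0],[0,0,0,0,0,0],[0,0,0,0,0,0],[0,0,0,0,0,0],[0,0,0,0,0,0]]' 1
python3 -c "
from h import *
st()"
```

```text
position: [0.5277, -0.267, 0.0091]
force: [0.5, -0.4, 0.4]
t: 21.8
position: [0.5285, -0.2676, 0.0103]
tool_rot: [[-0.113, 0.994, 0.001], [0.994, 0.113, -0.003], [-0.003, 0.001, -1.0]]
force: [0.1, -0.5, 0.9]
finger_gap: 0.0309
gripper_force: 29.9
21.8 grasp pt [ 0.5284 -0.2675  0.029 ] q [-0.584   0.6036  1.7183 -0.0026  0.8166 -0.696 ] F [ 0.1175 -0.459   0.9048] gap 0.03091232758623656 29.91276539862156
```

```bash
W='python3 -m handwheel'
$W '[[0,0,-0.006,0,0,0],[0,0,-0.02,0,0,0],[0,0,-0.045,0,0,0],[0,0,-0.075,0,0,0],[0,0,-0.1,0,0,0],[0,0,-0.12,0,0,0],[0,0,-0.13,0,0,0],[0,0,-0.13,0,0,0]]' 
python3 -c "
from h import *
st();go((.5205,-.0015,.155),Rt(6.5,0))"
```

```text
t: 22.6
position: [0.5292, -0.2678, 0.1424]
tool_rot: [[-0.113, 0.994, 0.004], [0.994, 0.113, -0.005], [-0.006, 0.004, -1.0]]
force: [0.6, 0.3, -0.4]
finger_gap: 0.0312
gripper_force: 29.9
22.6 grasp pt [ 0.5291 -0.2677  0.1611] q [-0.5836  0.4271  1.6213 -0.0021  1.0866 -0.6963] F [ 0.5623  0.2718 -0.3713] gap 0.031154835456812642 29.912225909945214
shift mm [265.558   21.5162   4.6685] turn [0.22   0.3261 0.0141]
```

```bash
W='python3 -m handwheel'
$W '[[0.02,0.0016,0,0.2,0.3,0],[0.06,0.005,0,0.2,0.3,0],[0.1,0.008,0,0.2,0.3,0],[0.14,0.0113,0,0.2,0.3,0],[0.18,0.0146,0,0.2,0.3,0],[0.22,0.0178,0,0.2,0.3,0],[0.25,0.0203,0,0.2,0.3,0],[0.2656,0.0215,0,0.2,0.3,0]]' >/dev/null
$W '[[0,0,0,0,0,0],[0,0,0,0,0,0],[0,0,0,0,0,0]]' 
python3 -c "
from h import *
st();go((.5205,-.0015,.105),Rt(6.5,0))"
```

```text
t: 23.7
position: [0.5196, -0.0019, 0.1392]
tool_rot: [[-0.112, 0.994, -0.003], [0.994, 0.112, 0.001], [0.002, -0.003, -1.0]]
force: [-0.5, -0.3, 0.1]
finger_gap: 0.031
gripper_force: 29.9
23.7 grasp pt [ 0.5196 -0.0019  0.1579] q [-0.1372  0.3414  1.7779  0.001   1.0254 -0.2504] F [-0.5143 -0.3249  0.0946] gap 0.030955329415090008 29.91208751916534
shift mm [ 0.195   1.1211 52.8832] turn [-0.1579 -0.089  -0.0423]
```

```bash
W='python3 -m handwheel'
$W '[[0,0.001,0.01,0,0,0],[0,0.001,0.022,0,0,0],[0,0.001,0.034,0,0,0],[0,0.001,0.044,0,0,0],[0,0.001,0.05,0,0,0],[0,0.001,0.054,0,0,0],[0,0.001,0.055,0,0,0],[0,0.001,0.055,0,0,0]]' |sed -n '2p;4p'
for i in 1 2 3 4; do $W '[[0,0,0.001,0,0,0],[0,0,0.001,0,0,0]]' | sed -n '2p;4p'; done
```

```text
position: [0.5204, -0.0005, 0.0844]
force: [-0.5, 0.1, -1.1]
position: [0.5206, -0.0006, 0.0837]
force: [-0.1, -0.8, -0.8]
position: [0.5204, -0.0006, 0.0825]
force: [0.3, -0.1, -0.6]
position: [0.5203, -0.0006, 0.0814]
force: [0.8, 0.8, -0.8]
position: [0.5204, -0.0006, 0.0804]
force: [-0.4, -0.2, -0.1]
```

```bash
W='python3 -m handwheel'
$W '[[0,0,0.0005,0,0,0],[0,0,0.0005,0,0,0],[0,0,0.0005,0,0,0]]' | sed -n '2p;4p'
$W '[[0,0,0.0005,0,0,0],[0,0,0.0005,0,0,0],[0,0,0.0005,0,0,0]]' | sed -n '2p;4p'
```

```text
position: [0.5204, -0.0006, 0.0803]
force: [-1.0, 0.3, 5.4]
position: [0.5204, -0.0006, 0.0802]
force: [-2.1, 1.2, 10.8]
```

```bash
W='python3 -m handwheel'
$W '[[0,0,-0.0008,0,0,0],[0,0,-0.0008,0,0,0],[0,0,-0.0008,0,0,0],[0,0,-0.0008,0,0,0],[0,0,-0.0008,0,0,0],[0,0,-0.0008,0,0,0]]' 0 | sed -n '4,6p'
$W '[[0,0,-0.01,0,0,0],[0,0,-0.03,0,0,0],[0,0,-0.06,0,0,0],[0,0,-0.09,0,0,0],[0,0,-0.12,0,0,0],[0,0,-0.14,0,0,0]]' >/dev/null
$W '[[-0.05,0,0,0,0,0],[-0.1,0,0,0,0,0],[-0.15,0,0,0,0,0],[-0.2,0,0,0,0,0],[-0.25,0,0,0,0,0],[-0.3,0,0,0,0,0],[-0.3,0,0,0,0,0]]' |sed -n '1,2p'
python3 - <<'E'
from h import *
r=lambda im,x,y,w,h,f=4: cv2.resize(im[y:y+h,x:x+w],None,fx=f,fy=f,interpolation=cv2.INTER_CUBIC)
t,s=bot.get_image("top")[:,:,::-1],bot.get_image("side")[:,:,::-1]
cv2.imwrite("pics/c7.png",np.hstack([r(t,250,170,100,110),r(s,230,150,100,110)]))
a=cv2.imread("pics/top0.png");d=cv2.absdiff(a,np.ascontiguousarray(t)).max(2);print(d[180:290,70:160].max(), d[140:190,425:470].max(),np.mean(d[180:290,70:160]>40))
E
```

```text
force: [-0.3, 0.1, -0.0]
finger_gap: 0.0754
gripper_force: 0.0
t: 27.8
position: [0.5553, -0.3055, 0.2203]
18 193 0.0
```

View pics/c7.png

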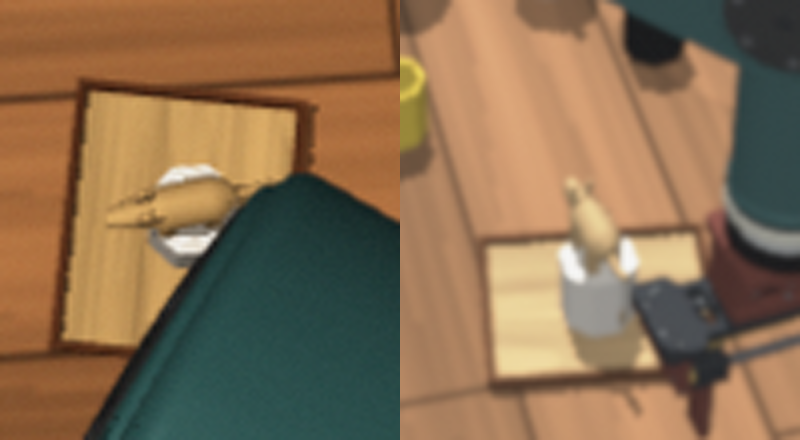

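The animal stands upright on the upturned cup, with its barrel at top crop (197,207) and side crop (595,225). I'll check centring in numbers, then hand in.

Run:
```python
from h import *
print("barrel",tri(cr(250,170,(197,207),4),cr(230,150,(195,225),4)))
d=R.from_euler("z",6.5,degrees=True).as_matrix()@[0,1,0]
for nm,k in(("snout",.056),("barrel",0)):
    P=np.array([.5205,-.0005,.105])+k*d
    print(nm,(pix("top",P)-[250,170]+.5)*4-.5,(pix("side",P)-[230,150]+.5)*4-.5)
st()
```

```text
barrel (array([ 0.5159, -0.0008,  0.1111]), np.float64(0.0038672744862746217))
snout [112.7059 213.72  ] [173.7092 185.4206]
barrel [195.6606 199.1348] [197.9649 229.6423]
27.9 grasp pt [ 0.5544 -0.2997  0.2385] q [-0.6053  0.4062  1.4421  0.0003  1.2968 -0.7167] F [ 0.0446  0.4781 -0.0344] gap 0.08767296670943055 0.0
```

```bash
python3 -c "
from station import bot
print(bot.job_done())"
```

```text
the job is handed in; nothing more can be done
None
```

The job is handed in at about 28 s: the cup stands mouth-down in the tray with the raw-wood animal upright on its base, about 2–5 mm off centre; in the last top picture the mug and tin are where they were, but the glue bottle's patch had changed (probably the arm over it), so I couldn't confirm that one.

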